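Set the dust gate to the third click

TASK

The slide gate of the dust extraction box on the guitar maker's bench has been left part open. With the fingertips, push its handle all the way to the red-dot end so that the gate is fully shut, then push it back towards the green dot, counting the clicks from shut, and leave it resting in the third notch without ever running past that notch. Only push the handle, never pinch it between the fingers, and leave the little plane, the jar and the clamp where they are.

Things in the scene. Friction and masses are not known exactly. Their poses are not given: they have to be found in the camera images.
- gate: Dust extraction box, fixed: blue, 200 (own x) x 280 (own y) x 60 mm high, a pipe leaving its far (+x) side. Origin: centre of its underside, z up. The handle slides along the box's y axis in a black slot in the flat top, at box x = -45 mm. Red dot at y = -118 mm: shut end; green dot at y = +118 mm: open end. The top is clear for fingers at both ends of the slot.
- handle (a joint): Slide of the handle from shut towards the green dot, m. 0: shut, at the end stop (not counted); notches each 20 mm: 0.02, 0.04, 0.06 (third), 0.08, 0.1 (end stop). Leaving a notch takes about 6 N, falling to nothing at mid-hump, 10 mm on; there the handle snaps ahead by itself into the next notch and stays. Starts at 0.014 to 0.062. May not pass 0.073.
- handle_top (a point): Centre of the handle's top, 52 mm above the box top (112 mm above the bench). The handle is an upright block 30 mm thick along the slide (box y) and 50 mm across (box x): black core, slightly higher, between a red plate facing the red dot and a green one facing the green dot. When shut its middle is at box y = -50 mm. Axes as the box.
- red_face (a point): Middle of the outer surface of the red plate, the side of the handle that faces the red dot (50 mm across, 44 mm high); 84 mm above the bench, 15 mm from the handle's middle. Push here to open the gate.
- green_face (a point): Middle of the outer surface of the green plate, the side that faces the green dot; same size and height, 15 mm to the other side of the handle's middle. Push here to shut the gate. Squeezing the red and green plates at once (more than 3 N on both) counts as pinching.
- third_notch (a point): Point on the top of the box (60 mm above the bench) over which the middle of the handle stands when it rests in the third notch. A yellow shutter under the grille bars moves with the handle: it hides the dark mouth when shut.
- plane: Small brass block plane with dark wooden grips, 30 by 75 mm, 36 mm high, loose on the metal cover plate (3 mm thick) on top of the box, beyond the slot. Origin at the centre of its underside. Not to be moved.
- jar: Jar with a yellow lid, 60 mm across, 85 mm high, standing loose on the bench beyond the red-dot end of the box. Origin at the centre of its underside. Not to be moved.
- clamp: Black bar clamp with yellow pads, 200 mm long, about 30 mm high, lying loose on the bench beyond the green-dot end of the box. Origin under the middle of its bar. Not to be moved.

How it is judged:
By the outcome, as a careful person would: the job done as asked, in the order asked, and still so for the second after the job is handed in, with the robot touching nothing.
It also fails if it takes over 51 s, if anything falls off the work surface, if the arm or the gripper's body presses on something with over 40 N, if the wrist force passes 120 N, or if a joint passes its speed limit or range.

ROBOT

A 7-joint arm with a two-finger parallel gripper is mounted at the origin on the work surface. World frame = base frame: x ahead of the robot, y to its left, z up, the work surface at z = 0. Lengths are in m, angles in rad, forces in N, time in s.
With the tool pointing down it reaches from about 0.425 to 0.925 m from the base axis. Payload 6.8 kg.
Tool frame: the origin (TCP) lies between the finger pads; the fingertips stand 22 mm ahead of it and the grasp point (between the pads) lies 3 mm ahead of it; z points along the fingers, y is the direction in which the jaws open and shut (so a half turn about z gives the same grasp; the last joint's range is limited). The gripper opens to 85 mm and grips with 20 to 120 N. Pads are 22 mm wide; open, the fingers measure 114 mm over their backs; the gripper's body (76 mm by 85 mm) begins 54 mm behind the grasp point. The pads swing forward as they close: fully open they stand 13 mm farther back than shut.
Start: joints at [1.083, 0.477, 0.022, 1.555, -0.011, 1.109, -0.083], TCP at [0.25, -0.627, 0.253] pointing down, gripper open.
Joint ranges: [-2.96, 2.96], [-0.34, 2.1], [-1.41, 1.46], [0.24, 2.44], [-1.37, 4.51], [0.17, 1.92], [-2.96, 2.96]. Speed limits (rad/s): [2.39, 2.39, 3.14, 3.14, 3.14, 3.14, 3.14].

INTERFACE

Orientations are given as a unit quaternion [w, x, y, z].
In Python, from station import bot gives the robot as it stands. The module is installed in compiled form; this text tells all that it offers.
- The arm moves only by the tool drive_tool, never from a script. Its argument "series" is one flat list of numbers, 7 for each row, row after row: the opening, from -1 (shut) to 1 (fully open), then the shift along the tool's x, y, z in mm, then the turn, a rotation vector about the tool's x, y, z in rad. In form: [jaw, x, y, z, wx, wy, wz, jaw, x, y, z, wx, wy, wz, ...]. A call has 1 to 12 rows; each row shifts and turns the commanded pose from where the row before left it, along the tool's axes as they then stand; what a row does not reach is not made up. A row lasts 1/8 s, in which the tool goes at most 62.5 mm and 10.7 degrees, less where a joint would pass 70% of its speed; a pose out of reach is approached as far as the arm can. A call with a gripper value outside its range is refused whole. The fingers move at their own pace and stop on an object; "force" is the grip in N (left out, the last holds). Time passes only in rows, so rows that do not move let the fingers close. It gives the time, the measured TCP pose, the force and the opening at its end, in the units of the state.
- bot.get_obs(): the state, without advancing time (a new reading comes with each control period).
- bot.read_camera(name): name is "scene" or "side" or "wrist"; returns a dict with "pixels" (384x512x3 uint8, blue, green, red), "camera_matrix" (3x3 intrinsics, pixels), "rvec" (rotation vector, rad) and "tvec" (3), from world to camera coordinates, as OpenCV has them. Camera axes: x right, y down, z forward; pixel columns grow to the right and rows downward; lengths in m; the calibration is good to about 2 mm. A picture is of the moment at which its call begins. There is no depth.
- bot.hand_in(): hands the job in, once; it reports no verdict.
The state is a dict: "t": time; "q": joint angles; "joint_vel": joint speeds; "joint_torque": joint torques, N m; "eef_pos": TCP position; "tool_rot": TCP orientation; "contact_force": force on the tool from outside, world axes, zero at the start; "torque": the same for the moment, N m; "gripper_width": opening from 0.0 (shut) to 1.0 (fully open).
Only numpy, scipy, OpenCV 4.12 (cv2) and the standard library are available. Lean on these libraries where they do the work, as an engineer would, in place of code of your own. Each camera call takes 0.05 s, during which the arm holds its last target. There are 200 camera calls.

## Working session

There is one attempt and no reset: what is moved stays moved. The work goes in short steps, Python scripts to look and compute and a tool call to move; the robot and the scene stay as the last step left them, time stands still between calls to the robot, and variables do not carry over. Pictures are saved under pics/ and viewed, about 8 in all and at most 12, crops included, and the job is handed in when it is done.

Besides the shell and the picture viewer there is one more tool, called after "Emit:" as name(argument=value, ...) on one line, values as JSON. drive_tool: Moves the arm, as the interface text tells. Its arguments: {"type":"object","properties":{"series":{"type":"array"},"force":{"type":"number"}},"required":["series"]}

```bash
mkdir -p pics
cat > h.py <<'E'
import cv2,numpy as np
from station import bot
def cam(n):
    c=bot.read_camera(n); c['R']=cv2.Rodrigues(np.array(c['rvec'],float))[0]; c['t']=np.array(c['tvec'],float).ravel(); c['K']=np.array(c['camera_matrix'],float); return c
def ray(c,u,v,z):
    d=c['R'].T@np.linalg.solve(c['K'],[u,v,1]); o=-c['R'].T@c['t']; return o+d*(z-o[2])/d[2]
def proj(c,p):
    q=c['K']@(c['R']@np.array(p,float)+c['t']); return q[:2]/q[2]
def blobs(c,lo,hi,amin=15):
    m=cv2.inRange(cv2.cvtColor(c['pixels'],cv2.COLOR_BGR2HSV),lo,hi)
    n,l,s,ce=cv2.connectedComponentsWithStats(m)
    return [(int(s[i][4]),s[i][:4].tolist(),ce[i].round(1).tolist()) for i in range(1,n) if s[i][4]>=amin]
E
python3 - <<'E'
from h import *
o=bot.get_obs(); print(o['t'],o['eef_pos'],o['tool_rot'],o['contact_force'],o['gripper_width'])
a=[cam(n) for n in('scene','side')]
for n,c in zip(('scene','side'),a):
    cv2.imwrite(f'pics/{n}0.png',c['pixels'])
    print(n,-c['R'].T@c['t'])
    for k,lo,hi in(('red',(0,130,60),(8,255,255)),('red2',(172,130,60),(180,255,255)),('green',(45,90,40),(85,255,255)),('yel',(20,120,80),(35,255,255))): print(k,blobs(c,lo,hi))
E
```

```text
0.0 [ 0.25000826 -0.62641418  0.25233239] [-8.65085112e-04  9.82025346e-01  1.88746952e-01 -2.45670674e-04] [ 0.19693367 -0.01369115 -0.08898361] 0.9938441586350535
scene [1.10876869 0.54095143 0.72301639]
red [(80, [226, 176, 11, 26], [229.5, 188.4]), (30, [192, 186, 7, 5], [195.0, 187.8])]
red2 []
green [(234, [81, 85, 25, 29], [92.5, 99.9]), (183, [235, 178, 10, 26], [239.5, 190.8]), (47, [282, 207, 10, 6], [286.4, 209.6])]
yel [(677, [97, 69, 30, 36], [112.6, 87.7]), (323, [128, 173, 23, 17], [139.3, 180.7]), (64, [186, 203, 18, 22], [194.1, 213.6]), (121, [191, 204, 20, 23], [200.6, 215.3]), (126, [199, 206, 19, 23], [208.4, 216.9]), (122, [207, 208, 25, 23], [217.2, 218.7]), (22, [240, 224, 10, 6], [244.3, 227.0]), (164, [335, 227, 15, 14], [341.7, 233.6]), (97, [326, 246, 15, 16], [333.6, 251.5])]
side [ 0.1920033  -0.54802029  0.52071863]
red [(141, [38, 74, 24, 23], [48.4, 83.4]), (270, [267, 194, 16, 27], [274.6, 206.9]), (43, [312, 231, 9, 6], [315.9, 233.3])]
red2 []
green [(109, [259, 191, 14, 27], [262.1, 205.6]), (42, [219, 192, 10, 6], [223.5, 194.6])]
yel [(117, [196, 177, 11, 14], [200.7, 183.6]), (65, [174, 188, 11, 10], [179.2, 192.1]), (78, [286, 190, 19, 17], [294.7, 198.4]), (108, [292, 192, 21, 18], [301.5, 200.8]), (116, [300, 195, 20, 18], [309.5, 203.5]), (73, [307, 197, 19, 18], [315.8, 206.0]), (587, [373, 228, 31, 25], [388.1, 240.3])]
```

View pics/scene0.png

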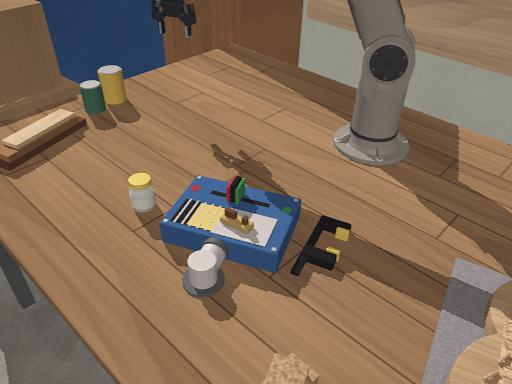

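View pics/side0.png

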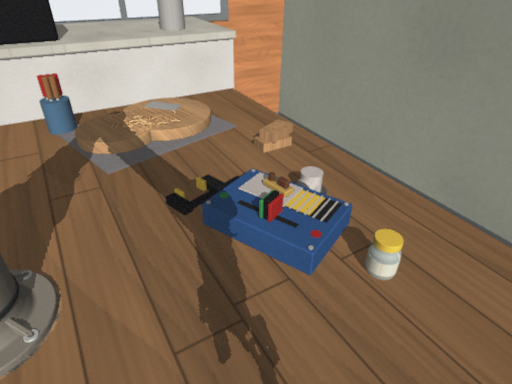

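```bash
cat > box.py <<'E'
from h import *
def meas(dots):
    pr=[];pg=[]
    for c,r,g in dots: pr.append(ray(c,*r,.0605)); pg.append(ray(c,*g,.0605))
    return pr,pg
E
python3 - <<'E'
from box import *
a=cam('scene');b=cam('side')
pr,pg=meas([(a,(195,187.8),(286.4,209.6)),(b,(315.9,233.3),(223.5,194.6))])
print(np.round(pr,4),np.round(pg,4))
r=np.mean(pr,0);g=np.mean(pg,0);print(np.linalg.norm(g-r))
y=(g-r)[:2];y/=np.hypot(*y);x=np.array([y[1],-y[0]])
m=(r+g)[:2]/2;cen=m+.045*x;print('yaw',np.arctan2(-x[1]*-1,x[0]),'x',x,'y',y,'cen',cen)
np.savez('box.npz',x=x,y=y,m=m)
def P(u,v,z):  # box coords
    return np.r_[cen+u*x+v*y,z]
for k,(pa,pb) in dict(red=((229.5,188.4),(274.6,206.9)),green=((239.5,190.8),(262.1,205.6))).items():
    M=[c['K']@np.c_[c['R'],c['t']] for c in(a,b)]
    X=cv2.triangulatePoints(*M,np.array(pa),np.array(pb)).ravel();X=X[:3]/X[3]
    print(k,X,'box',(X[:2]-cen)@x,(X[:2]-cen)@y)
ims=[]
for c in(a,b):
    im=cv2.resize(c['pixels'],None,fx=4,fy=4,interpolation=cv2.INTER_CUBIC)
    u,v=proj(c,P(-.045,-.02,.08)).astype(int)*4
    for d in np.arange(0,.101,.02):
        q=(proj(c,P(-.045,-.05+d,.06))*4+1.5).astype(int);cv2.circle(im,q.tolist(),2,(255,255,0),-1)
    for s in(-.1,.1):
        for t in(-.14,.14):
            cv2.circle(im,(proj(c,P(s,t,.06))*4+1.5).astype(int).tolist(),3,(255,0,255),-1)
    ims.append(im[v-260:v+320,u-200:u+200])
cv2.imwrite('pics/crop1.png',np.hstack(ims))
E
```

```text
[[ 0.5843 -0.1511  0.0605]
 [ 0.5841 -0.1505  0.0605]] [[0.4874 0.0635 0.0605]
 [0.4867 0.0656 0.0605]]
0.23623868268746043
yaw 0.42373500171077766 x [0.91155959 0.41116799] y [-0.41116799  0.91155959] cen [ 0.57664887 -0.02463902]
red [ 0.54524494 -0.06440196  0.0851636 ] box -0.04497580181992225 -0.023333994484986853
green [ 0.52968511 -0.04426045  0.0808929 ] box -0.05087796762210512 0.0014238958001232588
```

View pics/crop1.png

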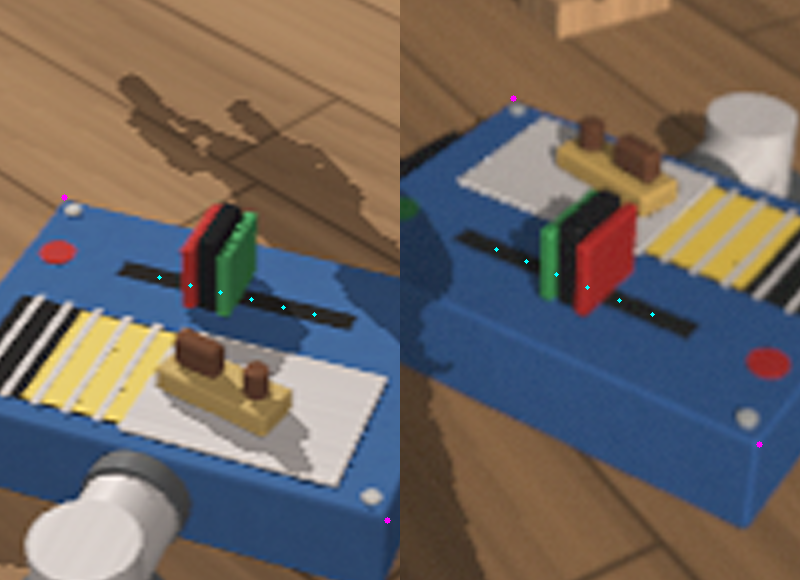

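```bash
cat > go.py <<'E'
from h import *
from scipy.spatial.transform import Rotation as Ro
d=np.load('box.npz');x,y,m=d['x'],d['y'],d['m']
def state():
    o=bot.get_obs();p=np.array(o['eef_pos']);q=np.array(o['tool_rot']);R=Ro.from_quat(q[[1,2,3,0]])
    f=np.array(o['contact_force'])
    print('t',round(o['t'],2),'TCP along slide(box y) mm',((p[:2]-m)@y*1e3).round(1),'off slot',((p[:2]-m)@x*1e3).round(1),'z',(p[2]*1e3).round(1),'w',round(o['gripper_width'],3),'F y,x,z',(f[:2]@y).round(1),(f[:2]@x).round(1),f[2].round(1))
    return p,R
def to(by,z,bx=0):
    p,R=state();G=Ro.from_matrix(np.c_[np.r_[x,0],np.r_[-y,0],[0,0,-1]])
    print('tool shift now mm',(R.inv().apply(np.r_[m+by*y+bx*x,z]-p)*1e3).round(1),'turn',(R.inv()*G).as_rotvec().round(4),'shift after turn',(G.inv().apply(np.r_[m+by*y+bx*x,z]-p)*1e3).round(1))
E
python3 -c "
from go import *
to(.055,.25)"
```

```text
t 0.2 TCP along slide(box y) mm -414.5 off slot -500.2 z 252.7 w 1.001 F y,x,z 0.6 0.5 -1.1
tool shift now mm [ 479.1 -491.     3.2] turn [-0.0011  0.0001 -0.0439] shift after turn [ 500.2 -469.5    2.7]
```

Emit:
drive_tool(series=[-1,0,0,0,0,0,-0.044,-1,42,-39,0,0,0,0,-1,42,-39,0,0,0,0,-1,42,-39,0,0,0,0,-1,42,-39,0,0,0,0,-1,42,-39,0,0,0,0,-1,42,-39,0,0,0,0,-1,42,-39,0,0,0,0,-1,42,-39,0,0,0,0,-1,42,-39,0,0,0,0,-1,42,-39,0,0,0,0,-1,42,-39,0,0,0,0], force=40)

```text
t: 1.7
eef_pos: [0.4954, -0.0443, 0.2535]
tool_rot: [0.0, 0.978, 0.21, 0.0]
contact_force: [0.4, -0.7, -0.1]
gripper_width: -0.001
```

```bash
python3 -c "
from go import *
to(.055,.15)"
```

```text
t 1.7 TCP along slide(box y) mm 15.5 off slot -37.1 z 253.5 w -0.001 F y,x,z -0.8 0.1 -0.1
tool shift now mm [ 37.1 -39.6 103.5] turn [ 0.0004 -0.0003 -0.0003] shift after turn [ 37.1 -39.5 103.5]
```

Emit:
drive_tool(series=[-1,19,-20,0,0,0,0,-1,18,-19,0,0,0,0,-1,0,0,35,0,0,0,-1,0,0,35,0,0,0,-1,0,0,33,0,0,0,-1,0,0,0,0,0,0])

```text
t: 2.45
eef_pos: [0.5108, 0.0047, 0.1483]
tool_rot: [-0.0, 0.978, 0.21, -0.003]
contact_force: [-0.4, -1.0, 0.3]
gripper_width: -0.002
```

Run:
```python
from go import *
to(.055,.1)
ims=[]
for n in('scene','side'):
    c=cam(n);u,v=(proj(c,np.r_[m+.02*y,.09])).astype(int)
    ims.append(cv2.resize(c['pixels'][v-60:v+60,u-50:u+50],None,fx=4,fy=4,interpolation=cv2.INTER_CUBIC))
cv2.imwrite('pics/n1.png',np.hstack(ims))
```

```text
t 2.45 TCP along slide(box y) mm 53.8 off slot -3.0 z 148.3 w -0.002 F y,x,z -0.7 -0.8 0.3
tool shift now mm [ 3.2 -1.1 48.3] turn [-0.002   0.0049  0.0003] shift after turn [ 3.  -1.2 48.3]
```

View pics/n1.png

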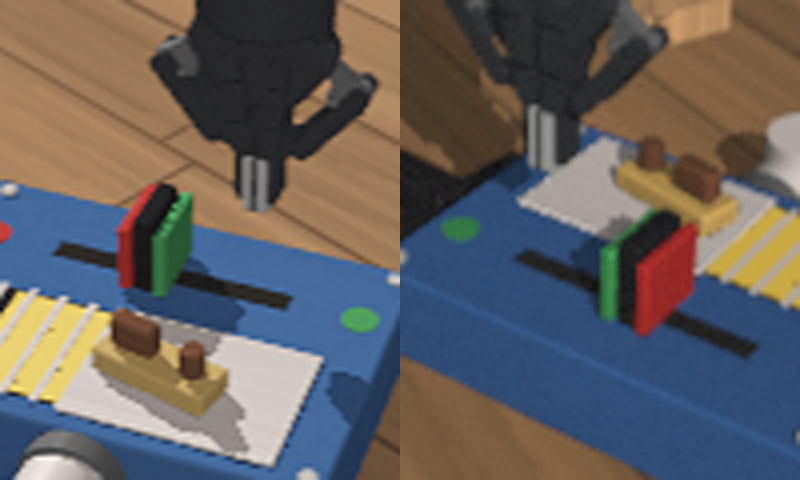

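Emit:
drive_tool(series=[-1,3,0,20,0,0.004,0,-1,0,0,18,0,0,0,-1,0,0,9,0,0,0,-1,0,10,0,0,0,0,-1,0,10,0,0,0,0,-1,0,6,0,0,0,0,-1,0,0,0,0,0,0])

```text
t: 3.42
eef_pos: [0.5266, -0.0184, 0.1036]
tool_rot: [-0.0, 0.978, 0.21, 0.002]
contact_force: [0.3, -1.1, -0.6]
gripper_width: -0.001
```

```bash
python3 -c "
from go import *
to(.018,.1)"
```

```text
t 3.42 TCP along slide(box y) mm 26.3 off slot 2.0 z 103.6 w -0.001 F y,x,z -1.1 -0.2 -0.6
tool shift now mm [-2.   8.3  3.6] turn [ 0.0004 -0.0045 -0.0015] shift after turn [-2.   8.3  3.6]
```

Emit:
drive_tool(series=[-1,-2,4,3,0,0,0,-1,0,4,0,0,0,0,-1,0,4,0,0,0,0,-1,0,0,0,0,0,0])

```text
t: 3.92
eef_pos: [0.5282, -0.0281, 0.1]
tool_rot: [-0.001, 0.978, 0.211, 0.001]
contact_force: [-2.5, 3.1, 2.8]
gripper_width: -0.003
```

Emit:
drive_tool(series=[-1,0,4,0,0,0,0,-1,0,4,0,0,0,0,-1,0,4,0,0,0,0,-1,0,0,0,0,0,0])

```text
t: 4.42
eef_pos: [0.5348, -0.0411, 0.1004]
tool_rot: [-0.0, 0.978, 0.21, 0.002]
contact_force: [0.1, 0.2, -0.4]
gripper_width: -0.003
```

Emit:
drive_tool(series=[-1,0,4,0,0,0,0,-1,0,4,0,0,0,0,-1,0,4,0,0,0,0,-1,0,0,0,0,0,0])

```text
t: 4.92
eef_pos: [0.5393, -0.051, 0.1004]
tool_rot: [-0.001, 0.978, 0.21, 0.002]
contact_force: [-0.6, 0.9, 0.5]
gripper_width: -0.005
```

```bash
python3 -c "
from go import *
to(-.020,.1)"
```

```text
t 4.92 TCP along slide(box y) mm -8.7 off slot 0.1 z 100.4 w -0.005 F y,x,z 1.0 -0.2 0.5
tool shift now mm [-0.1 11.3  0.4] turn [-0.0002 -0.0042  0.0002] shift after turn [-0.1 11.3  0.4]
```

Emit:
drive_tool(series=[-1,0,4,0,0,0,0,-1,0,4,0,0,0,0,-1,0,2,0,0,0,0,-1,0,0,0,0,0,0])

```text
t: 5.42
eef_pos: [0.5434, -0.0608, 0.1003]
tool_rot: [-0.0, 0.978, 0.21, 0.002]
contact_force: [0.2, 0.2, 0.8]
gripper_width: 0.001
```

Emit:
drive_tool(series=[-1,0,3,0,0,0,0,-1,0,0,0,0,0,0])

```text
t: 5.68
eef_pos: [0.5439, -0.0616, 0.1002]
tool_rot: [-0.001, 0.978, 0.211, 0.001]
contact_force: [-1.7, 4.4, 1.7]
gripper_width: 0.002
```

Run:
```python
from go import *
to(-.022,.1)
ims=[]
for n in('scene','side'):
    c=cam(n);u,v=(proj(c,np.r_[m+-.02*y,.08])).astype(int)
    ims.append(cv2.resize(c['pixels'][v-60:v+60,u-50:u+50],None,fx=4,fy=4,interpolation=cv2.INTER_CUBIC))
cv2.imwrite('pics/n2.png',np.hstack(ims))
```

```text
t 5.67 TCP along slide(box y) mm -20.3 off slot -0.0 z 100.2 w 0.002 F y,x,z 4.7 0.3 1.7
tool shift now mm [0.  1.7 0.2] turn [-0.0018 -0.0033  0.0012] shift after turn [0.  1.7 0.2]
```

View pics/n2.png

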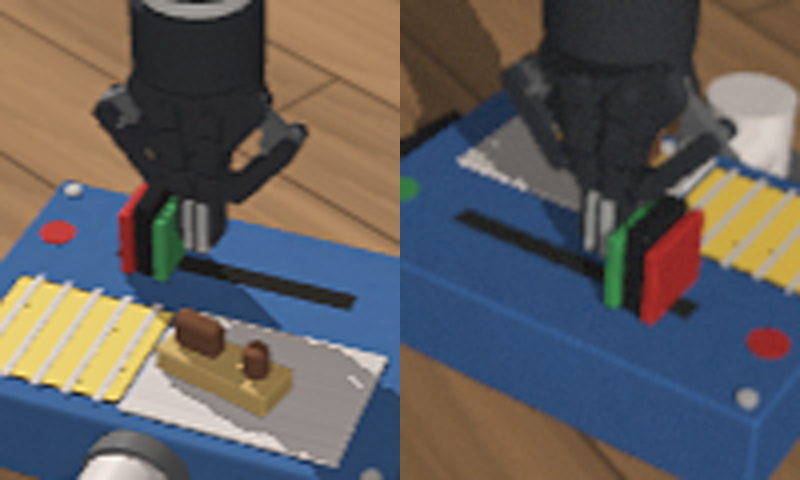

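Emit:
drive_tool(series=[-1,0,3,0,0,0,0,-1,0,3,0,0,0,0,-1,0,0,0,0,0,0])

```text
t: 6.15
eef_pos: [0.5441, -0.0621, 0.1002]
tool_rot: [-0.004, 0.977, 0.213, -0.0]
contact_force: [-12.4, 16.7, 11.9]
gripper_width: -0.001
```

```bash
python3 -c "
from go import *
to(-.105,.18)"
```

```text
t 6.15 TCP along slide(box y) mm -20.7 off slot -0.1 z 100.2 w -0.001 F y,x,z 20.3 -4.5 11.9
tool shift now mm [ -0.3  83.6 -80.5] turn [-0.0079 -0.0009  0.0051] shift after turn [  0.1  84.3 -79.8]
```

Emit:
drive_tool(series=[-1,0,-10,0,0,0,0,-1,0,-12,0,0,0,0,-1,0,0,-30,0,0,0,-1,0,0,-40,0,0,0,-1,0,0,-10,0,0,0,-1,0,35,0,0,0,0,-1,0,35,0,0,0,0,-1,0,30,0,0,0,0,-1,0,0,0,0,0,0])

```text
t: 7.28
eef_pos: [0.5787, -0.1429, 0.1793]
tool_rot: [0.0, 0.978, 0.208, 0.001]
contact_force: [-0.7, -0.2, 0.0]
gripper_width: 0.001
```

```bash
python3 -c "
from go import *
to(-.105,.1)"
```

```text
t 7.28 TCP along slide(box y) mm -108.6 off slot -1.7 z 179.3 w 0.001 F y,x,z 0.1 -0.7 0.0
tool shift now mm [ 1.5 -3.7 79.3] turn [ 0.0008 -0.0027 -0.0047] shift after turn [ 1.7 -3.6 79.3]
```

Emit:
drive_tool(series=[-1,1.5,0,30,0,0,-0.004,-1,0,0,30,0,0,0,-1,0,0,19,0,0,0,-1,0,-10,0,0,0,0,-1,0,-11,0,0,0,0,-1,0,0,0,0,0,0,-1,0,0,0,0,0,0])

```text
t: 8.15
eef_pos: [0.5723, -0.1199, 0.1022]
tool_rot: [0.0, 0.977, 0.212, 0.003]
contact_force: [-0.1, -0.1, -0.3]
gripper_width: -0.004
```

Run:
```python
from go import *
to(-.0793,.1)
c=cam('scene');d=cam('side');ims=[]
for c in(c,d):
    u,v=(proj(c,np.r_[m+-.06*y,.08])).astype(int)
    ims.append(cv2.resize(c['pixels'][v-60:v+60,u-50:u+50],None,fx=4,fy=4,interpolation=cv2.INTER_CUBIC))
cv2.imwrite('pics/n3.png',np.hstack(ims))
```

```text
t 8.15 TCP along slide(box y) mm -85.1 off slot 1.8 z 102.2 w -0.004 F y,x,z -0.0 -0.2 -0.3
tool shift now mm [-1.8 -5.8  2.2] turn [ 0.0012 -0.0053  0.0042] shift after turn [-1.8 -5.8  2.2]
```

View pics/n3.png

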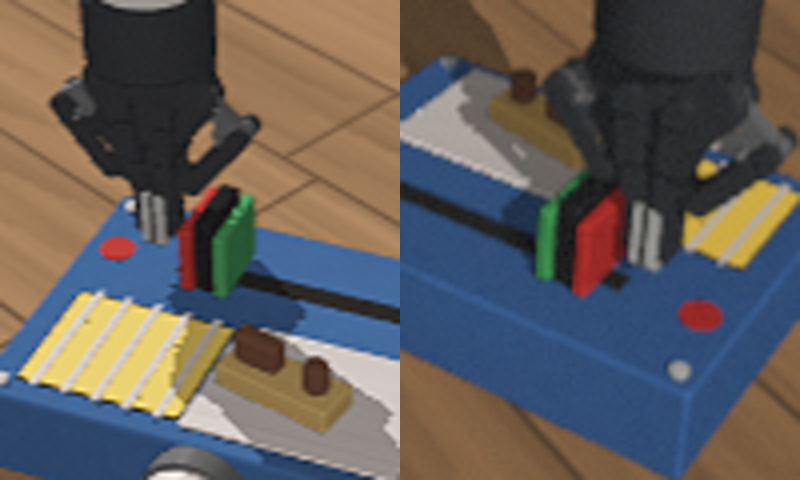

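Emit:
drive_tool(series=[-1,-2,-3,2,0,0,0,-1,0,-3,0,0,0,0,-1,0,-3,0,0,0,0,-1,0,0,0,0,0,0])

```text
t: 8.75
eef_pos: [0.5665, -0.114, 0.0992]
tool_rot: [0.001, 0.977, 0.212, 0.002]
contact_force: [2.8, -5.2, -3.1]
gripper_width: 0.003
```

Emit:
drive_tool(series=[-1,0,-3,0,0,0,0,-1,0,-3,0,0,0,0,-1,0,-3,0,0,0,0,-1,0,0,0,0,0,0])

```text
t: 9.25
eef_pos: [0.5622, -0.1036, 0.0993]
tool_rot: [-0.001, 0.977, 0.213, 0.002]
contact_force: [0.0, 0.6, 0.8]
gripper_width: -0.001
```

Emit:
drive_tool(series=[-1,0,-3,0,0,0,0,-1,0,-3,0,0,0,0,-1,0,-3,0,0,0,0,-1,0,0,0,0,0,0])

```text
t: 9.75
eef_pos: [0.5588, -0.0961, 0.0994]
tool_rot: [-0.0, 0.977, 0.212, 0.002]
contact_force: [0.9, -0.6, -0.1]
gripper_width: -0.001
```

```bash
python3 -c "
from go import *
to(-.0593,.1)"
```

```text
t 9.75 TCP along slide(box y) mm -57.8 off slot -0.7 z 99.4 w -0.001 F y,x,z -0.9 0.6 -0.1
tool shift now mm [ 0.7  1.5 -0.6] turn [ 0.0003 -0.0043  0.0041] shift after turn [ 0.7  1.5 -0.6]
```

Emit:
drive_tool(series=[-1,0,-3,0,0,0,0,-1,0,0,0,0,0,0])

```text
t: 10.0
eef_pos: [0.5582, -0.0949, 0.0995]
tool_rot: [0.0, 0.977, 0.212, 0.003]
contact_force: [4.5, -4.3, -2.3]
gripper_width: -0.002
```

Emit:
drive_tool(series=[-1,0,-3,0,0,0,0,-1,0,-3,0,0,0,0,-1,0,0,0,0,0,0])

```text
t: 10.38
eef_pos: [0.5551, -0.0881, 0.0994]
tool_rot: [-0.0, 0.977, 0.212, 0.002]
contact_force: [0.9, -1.0, -0.2]
gripper_width: 0.002
```

Emit:
drive_tool(series=[-1,0,-2,0,0,0,0,-1,0,-2,0,0,0,0,-1,0,0,0,0,0,0])

```text
t: 10.75
eef_pos: [0.553, -0.0836, 0.0992]
tool_rot: [-0.001, 0.977, 0.213, 0.002]
contact_force: [0.8, -0.0, -0.3]
gripper_width: -0.002
```

```bash
python3 -c "
from go import *
to(-.0393,.1)"
```

```text
t 10.75 TCP along slide(box y) mm -44.0 off slot -0.8 z 99.2 w -0.002 F y,x,z -0.3 0.7 -0.3
tool shift now mm [ 0.9 -4.7 -0.8] turn [-0.0007 -0.0036  0.0049] shift after turn [ 0.8 -4.7 -0.8]
```

Emit:
drive_tool(series=[-1,0,-3,0,0,0,0,-1,0,-3,0,0,0,0,-1,0,0,0,0,0,0])

```text
t: 11.12
eef_pos: [0.5507, -0.0784, 0.0993]
tool_rot: [-0.0, 0.977, 0.213, 0.002]
contact_force: [-0.1, -0.2, 1.4]
gripper_width: 0.004
```

Emit:
drive_tool(series=[-1,0,-2,0,0,0,0,-1,0,0,0,0,0,0])

```text
t: 11.38
eef_pos: [0.5503, -0.0778, 0.0994]
tool_rot: [0.0, 0.977, 0.212, 0.002]
contact_force: [2.1, -2.9, -1.8]
gripper_width: 0.003
```

Emit:
drive_tool(series=[-1,0,-2,0,0,0,0,-1,0,-2,0,0,0,0,-1,0,0,0,0,0,0])

```text
t: 11.75
eef_pos: [0.5489, -0.0747, 0.0994]
tool_rot: [0.0, 0.977, 0.212, 0.002]
contact_force: [2.7, -4.9, -1.7]
gripper_width: -0.001
```

Run:
```python
from go import *
to(-.0293,.1)
```

```text
t 11.75 TCP along slide(box y) mm -34.2 off slot -0.9 z 99.4 w -0.001 F y,x,z -5.6 0.4 -1.7
tool shift now mm [ 0.9 -4.9 -0.6] turn [ 0.0016 -0.0046  0.0028] shift after turn [ 0.9 -4.9 -0.6]
```

Emit:
drive_tool(series=[-1,0,-2,0,0,0,0,-1,0,0,0,0,0,0])

```text
t: 12.0
eef_pos: [0.5479, -0.0723, 0.0994]
tool_rot: [-0.0, 0.977, 0.212, 0.002]
contact_force: [1.1, -3.0, -1.6]
gripper_width: -0.001
```

Emit:
drive_tool(series=[-1,0,-2,0,0,0,0,-1,0,0,0,0,0,0])

```text
t: 12.25
eef_pos: [0.5463, -0.0687, 0.0993]
tool_rot: [-0.001, 0.977, 0.213, 0.002]
contact_force: [-0.1, 0.5, 0.7]
gripper_width: 0.002
```

```bash
cat > look.py <<'E'
import sys
from go import *
to(-.0293,.1)
ims=[]
for n in('scene','side'):
    c=cam(n);u,v=(proj(c,np.r_[m,.08])).astype(int)
    im=cv2.resize(c['pixels'],None,fx=4,fy=4,interpolation=cv2.INTER_CUBIC)
    for dd in(.02,.04,.06,.08):
        cv2.circle(im,(proj(c,np.r_[m+(dd-.05)*y,.112])*4+1.5).astype(int).tolist(),2,(255,255,0),-1)
    ims.append(im[4*v-240:4*v+240,4*u-200:4*u+200])
    for k,lo,hi in(('red',(0,130,60),(8,255,255)),('green',(45,90,40),(85,255,255))): print(n,k,blobs(c,lo,hi))
cv2.imwrite(sys.argv[1],np.hstack(ims))
E
python3 look.py pics/n4.png
```

```text
t 12.25 TCP along slide(box y) mm -27.7 off slot -0.8 z 99.3 w 0.002 F y,x,z 0.6 0.1 0.7
tool shift now mm [ 0.8  1.6 -0.7] turn [-0.0012 -0.0037  0.0048] shift after turn [ 0.8  1.6 -0.7]
scene red [(79, [230, 180, 8, 23], [232.8, 191.2]), (30, [192, 186, 7, 5], [195.0, 187.8])]
scene green [(186, [81, 85, 25, 29], [92.9, 100.0]), (183, [239, 179, 10, 26], [243.5, 191.8]), (46, [282, 207, 10, 6], [286.5, 209.5])]
side red [(144, [38, 74, 24, 23], [48.5, 83.6]), (162, [263, 197, 10, 22], [267.4, 208.2]), (44, [312, 231, 9, 6], [316.0, 233.4])]
side green [(43, [219, 192, 10, 6], [223.7, 194.6]), (96, [255, 193, 9, 23], [257.3, 204.9])]
```

View pics/n4.png

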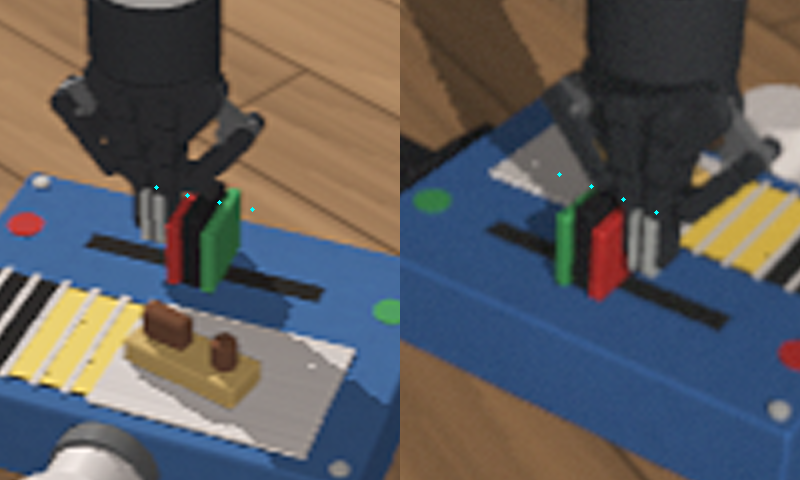

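Emit:
drive_tool(series=[-1,0,0,0,0,0,0,-1,0,0,0,0,0,0])

```text
t: 12.6
eef_pos: [0.5465, -0.0695, 0.0993]
tool_rot: [-0.001, 0.977, 0.212, 0.002]
contact_force: [-0.9, 0.0, 0.1]
gripper_width: -0.0
```

```bash
python3 look.py pics/n5.png
```

```text
t 12.6 TCP along slide(box y) mm -28.5 off slot -0.9 z 99.3 w -0.0 F y,x,z 0.4 -0.8 0.1
tool shift now mm [ 0.9  0.8 -0.7] turn [-0.0003 -0.0039  0.0043] shift after turn [ 0.9  0.8 -0.7]
scene red [(78, [230, 180, 9, 23], [233.1, 191.0]), (29, [192, 186, 7, 5], [194.9, 187.9])]
scene green [(185, [81, 85, 25, 29], [92.9, 99.6]), (181, [239, 179, 10, 26], [243.5, 191.9]), (46, [282, 207, 10, 6], [286.5, 209.5])]
side red [(142, [38, 74, 24, 23], [48.3, 83.5]), (166, [263, 197, 10, 22], [267.5, 208.1]), (46, [312, 231, 9, 6], [315.8, 233.4])]
side green [(43, [219, 192, 10, 6], [223.7, 194.6]), (104, [254, 192, 11, 24], [257.0, 205.1])]
```

```bash
cat > s.py <<'E'
from go import *
c=cam('scene');b=[k for k in blobs(c,(45,90,40),(85,255,255)) if 215<k[2][0]<265]
print(b)
ss=np.arange(0,.1,.0005);P=np.array([proj(c,np.r_[m+(q-.035)*y,.084]) for q in ss])
for k in b+[(0,0,[239.5,190.8])]: e=np.hypot(*(P-k[2]).T);i=e.argmin();print('s',ss[i],'err px',e[i])
E
python3 s.py
```

```text
[(181, [239, 179, 10, 26], [243.5, 191.9])]
s 0.045 err px 0.20908122416225616
s 0.0345 err px 0.07238438761873012
```

Emit:
drive_tool(series=[-1,0,-2,0,0,0,0,-1,0,0,0,0,0,0])

```text
t: 13.0
eef_pos: [0.5458, -0.0677, 0.0993]
tool_rot: [-0.0, 0.977, 0.212, 0.002]
contact_force: [-1.0, -0.6, 0.5]
gripper_width: -0.001
```

```bash
python3 -c "
from go import *
state()"; python3 s.py
```

```text
t 13.0 TCP along slide(box y) mm -26.5 off slot -0.9 z 99.3 w -0.001 F y,x,z -0.1 -1.2 0.5
[(176, [243, 180, 10, 26], [247.4, 192.6])]
s 0.0545 err px 0.04290413093552816
s 0.0345 err px 0.07238438761873012
```

Emit:
drive_tool(series=[-1,0,12,0,0,0,0,-1,0,15,0,0,0,0,-1,0,0,-30,0,0,0,-1,0,0,-45,0,0,0,-1,0,0,-45,0,0,0,-1,-40,0,-20,0,0,0,-1,-40,0,0,0,0,0,-1,0,0,0,0,0,0])

```text
t: 14.05
eef_pos: [0.4816, -0.1289, 0.2393]
tool_rot: [0.0, 0.978, 0.21, 0.001]
contact_force: [0.1, 0.2, -0.2]
gripper_width: 0.001
```

```bash
python3 s.py; python3 look.py pics/n6.png
```

```text
[(176, [243, 180, 10, 26], [247.4, 192.6])]
s 0.0545 err px 0.04290413093552816
s 0.0345 err px 0.07238438761873012
t 14.1 TCP along slide(box y) mm -55.6 off slot -82.6 z 239.4 w -0.003 F y,x,z 0.9 0.2 1.0
tool shift now mm [ 82.1 -26.4 139.7] turn [ 0.001  -0.0041  0.0008] shift after turn [ 82.6 -26.3 139.4]
scene red [(83, [234, 178, 10, 26], [237.3, 190.6]), (30, [192, 186, 7, 5], [195.0, 187.8])]
scene green [(196, [81, 85, 25, 29], [92.8, 99.6]), (178, [243, 180, 10, 26], [247.4, 192.5]), (46, [282, 207, 10, 6], [286.5, 209.5])]
side red [(141, [38, 74, 24, 23], [48.4, 83.5]), (272, [259, 191, 16, 27], [266.6, 203.7]), (45, [312, 231, 9, 6], [315.9, 233.4])]
side green [(107, [251, 188, 15, 27], [253.9, 202.7]), (44, [219, 192, 10, 6], [223.6, 194.7])]
```

View pics/n6.png

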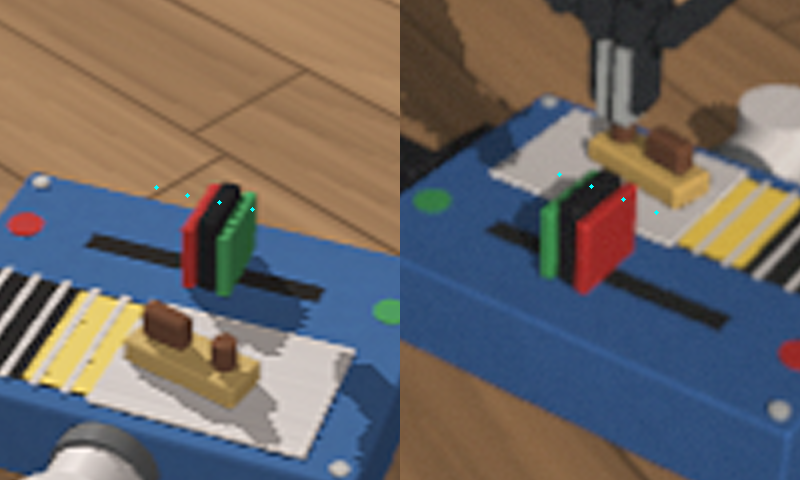

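```bash
python3 -c "
from station import bot
print(bot.hand_in())"
```

```text
the job is handed in; nothing more can be done
None
```

The gate was pushed fully shut, then opened three clicks. It now rests in the third notch, and the job is handed in at about 14 s on the robot's clock.

- **Shutting:** With the fingers closed, I pushed the green face until the handle met the stop. It held firm at about 20 N with no further movement, and the yellow shutter covered the mouth.
- **Opening:** I moved over the handle and pushed the red face in small steps. Force rose before each of the three notches and fell away as the handle passed over.
- **Third notch:** The handle paused for a moment at the middle of the last hump. A 2 mm nudge made it snap in, and the fingertips never went beyond about 53 mm of slide.
- **Last checks:** With the arm withdrawn, the handle's top lines up with the projected 60 mm mark in both views. It stands about 20 mm further open than where I found it, which I took to be the second notch (38–40 mm), and it did not move between the last two pictures.
- **Disagreement:** The green-face reading by itself gives about 54.5 mm. It also read low at the start (34.5 mm, where contact gave about 38 mm), so I treated that as bias in the measurement.
- **Other objects:** The plane looks unmoved in the pictures. I did not take a separate measurement of the jar or the clamp at the end, but the arm stayed away from both.

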